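Stand a sanded spindle at the dust box and hold its sprung gate half open

ROBOT

A 7-joint arm with a two-finger parallel gripper is mounted at the origin on the work surface. World frame = base frame: x ahead of the robot, y to its left, z up, the work surface at z = 0. Lengths are in m, angles in rad, forces in N, time in s.
With the tool pointing down it reaches from about 0.4 to 0.85 m from the base axis. Payload 10.4 kg.
Tool frame: the origin (TCP) lies midway between the tips of the shut fingers; the grasp point (between the pads) lies hold_point_z behind it (hold_point_z is the distance from the TCP to the grasp point, in m); z points along the fingers, y is the line along which they close (so a half turn about z gives the same grasp; the last joint's range is limited). The gripper opens to 87 mm and grips with 3 to 60 N. Pads are 19 mm wide; open, the fingers measure 117 mm over their backs; the gripper's body (75 mm by 190 mm) begins 51 mm behind the grasp point.
Start: joints at [1.193, 0.332, -0.065, 1.46, 0.022, 1.35, -0.088], TCP at [0.217, -0.586, 0.223] pointing down, gripper open.
Joint ranges: [-2.6, 2.6], [-0.5, 2.12], [-1.47, 1.34], [0.16, 2.42], [-1.27, 4.41], [0.06, 2.06], [-2.6, 2.6]. Speed limits (rad/s): [2.22, 2.22, 2.79, 2.79, 3.14, 3.14, 3.14].

INTERFACE

Orientations are given as a unit quaternion [x, y, z, w].
In Python, from bench import * gives the robot as it stands. The module is installed in compiled form; this text tells all that it offers.
- The arm moves only by the tool drive_tool, never from a script. Its argument "increments" is a list of rows, each a list of 6 numbers: the shift along the tool's x, y, z scaled (see below), then the turn, a rotation vector about the tool's x, y, z scaled (see below). In form: [[dx, dy, dz, rx, ry, rz], ...]. A call has exactly 5 rows; each row is the pose to reach, as a shift and turn from the pose commanded when the call began, along the tool's axes at that moment; what a row does not reach only later rows make up. The controller multiplies each number of a shift by 300 mm and each number of a turn by pi/4 rad. A row lasts 1/12 s, in which the tool goes at most 41.7 mm and 7.16 degrees, less where a joint would pass 70% of its speed; a pose out of reach is approached as far as the arm can. A call with a number of a shift or a turn outside -1 to 1 is refused whole. A call with a gripper value outside its range is refused whole. "claw" is the closure, from 0 (fully open) to 1 (shut), set as the call begins (left out, the last holds). The fingers move at their own pace and stop on an object; "force" is the grip in N (left out, the last holds). Time passes only in rows, so rows that repeat a pose let the fingers close, or fill a call up. It gives the time, the measured TCP pose, the force, the opening and the grip force at its end, in the units of the state.
- read_state(): the state, without advancing time (a new reading comes with each control period).
- camera(name): name is "scene" or "top" or "wrist"; returns the picture (400x640x3 uint8, blue, green, red); there is no depth.
- get_calibration(name): a dict with "K" (3x3 intrinsics, pixels), "position" and "rotation" of the camera in the world. Camera axes: x right, y down, z forward; pixel columns grow to the right and rows downward; lengths in m; the calibration is good to about 2 mm. The wrist camera is an equidistant fisheye: a pixel r from the principal point sees the ray r / f radians off the axis. A picture is of the moment at which its call begins: read the wrist's pose just before it. get_calibration takes no time and is no camera call; for the wrist camera it gives the pose at the moment of the call.
- close_job(): hands the job in; it is judged then, once.
The state is a dict: "time": time; "joint_positions": joint angles; "joint_vel": joint speeds; "joint_torque": joint torques, N m; "ee_pos": TCP position; "eef_rot": TCP orientation; "ft_force": force on the tool from outside, world axes, zero at the start; "torque": the same for the moment, N m; "width": finger opening in m; "grip_force": force on a finger pad.
Only numpy, scipy, OpenCV 4.12 (cv2) and the standard library are available. Lean on these libraries where they do the work, as an engineer would, in place of code of your own. Each camera call takes 0.05 s, during which the arm holds its last target. There are 200 camera calls.

TASK

Take the freshly sanded wooden spindle out of its slanted rest and stand it upright in the steel cup on the dust box, letting go of it. Then slide the box's sprung gate half way open by its handle, against the spring, and hold it still there so that the dust is drawn off: the job finishes with the robot still holding the gate at half travel (it springs shut if let go). Leave the mushroom, the oil bottle and the dish where they stand.

Things in the scene. Friction and masses are not known exactly. Their poses are not given: they have to be found in the camera images.
- spindle_mid (a point): Centre (half-way along, on the axis) of the plain dark wooden spindle: a round rod 160 mm long, 16 mm thick, about 25 g, same either way up; z runs along the rod. It starts loose in the slanted rest, its upper end leaning 30 to 36 degrees from vertical, about 100 mm of it sticking out; draw it out along its axis.
- spindle_foot (a point): Centre of the spindle's lower end face (80 mm from its centre along its -z).
- spindle_head (a point): Centre of the spindle's upper end face (80 mm from its centre along its +z).
- rest_mouth (a point): Centre of the mouth of the slanted wooden tube (inner diameter 19 mm, outer 29 mm, 55 mm deep) that holds the spindle at the start, about 81 mm above the table. The tube is fixed on a wooden base 100 x 80 x 22 mm and leans 30 degrees towards the point's -x axis (roughly towards the robot). Fixed.
- cup: Round steel holder cup, fixed, standing on the deck of the dust box near its +y end. Origin at the centre of its underside (on the deck, 90 mm above the table), z up. Outer diameter 38 mm, inner diameter 30 mm, 70 mm high, inner floor 5 mm above the origin (65 mm deep).
- cup_rim (a point): Centre of the cup's mouth, at rim height, 160 mm above the table.
- dustbox: White metal dust box, fixed: 180 (x) x 280 (y) x 90 mm high, origin under its centre. The gate covers a dark mouth 80 mm long in its deck and slides between two rails (102 mm apart, 9 mm high, along y); black ticks on one rail mark where the gate's leading (-y) edge is when shut, half and fully open. The gate opens towards the box's -y, away from the cup. A low grey pipe leaves the +x side.
- gate_grip (a point): Grip point of the gate's upright black handle, a block 50 mm in the box's x, 12 mm thick in the box's y, 50 mm tall; the point is at its centre in plan, about 125 mm above the table, 21 mm below the handle's top and 29 mm above the gate plate. It moves with the gate; its axes are those of the box. Shut, it lies 28 mm towards -y from the box's centre.
- gate (a joint): Opening of the sprung gate in metres: 0 shut, 0.080 fully open; half travel is 0.040. It slides along the box's -y. The spring closes it with about 3 N shut, 9 N at half and 15 N fully open (150 N/m), with slight friction.
- mushroom: Turned wooden mushroom, 84 mm across the cap, 92 mm high, origin under its centre. Bystander: leave alone.
- oil: Amber bottle of finishing oil, 56 mm diameter, 120 mm high, origin under its centre. Bystander: leave alone.
- dish: Shallow round steel dish, 100 mm diameter, 35 mm high, origin under its centre. Bystander: leave alone.
There are look-alikes about, which are no part of the job. There is more than one size of the part that bears spindle_mid; the job needs the smallest.

How it is judged:
On the way, in this order (a step that is already met when the one before it is completed fails the run):
1. the spindle stands upright in the cup, let go, with the gate still shut (((horizontal distance between spindle_foot and cup below 0.014 m and z of spindle_foot in the frame of cup below 0.02 m) or (horizontal distance between spindle_head and cup below 0.014 m and z of spindle_head in the frame of cup below 0.02 m)) and z of spindle_mid in the frame of cup above 0.07 m and (angle between spindle_mid's own z axis and vertical below 0.3 rad or angle between spindle_mid's own z axis and vertical above 2.84 rad) and contact force between each of the fingers, the arm and spindle below 0.1 N and linear speed of spindle below 0.03 m/s and value of joint gate below 0.012 m), for 0.3 s.
2. the robot holds the gate still at half travel, the spindle standing in the cup (((horizontal distance between spindle_foot and cup below 0.014 m and z of spindle_foot in the frame of cup below 0.02 m) or (horizontal distance between spindle_head and cup below 0.014 m and z of spindle_head in the frame of cup below 0.02 m)) and z of spindle_mid in the frame of cup above 0.07 m and (angle between spindle_mid's own z axis and vertical below 0.3 rad or angle between spindle_mid's own z axis and vertical above 2.84 rad) and contact force between each of the fingers, the arm and spindle below 0.1 N and linear speed of spindle below 0.03 m/s and value of joint gate between 0.032 and 0.048 m and velocity of joint gate between -0.01 and 0.01 m/s and contact force between any of the fingers, the arm and gate above 4 N), for 0.8 s.
At the end, for the whole second after the job is handed in: Spindle in the cup: one end within 14 mm of its axis and under 20 mm above its underside, lean under 0.3 rad, still, untouched by the robot. The robot presses or grips the gate with over 4 N and holds it still (under 10 mm/s) at 32 to 48 mm of opening (all of step 2); the arm keeps its last pose, push and grip.
It fails at once if the wooden mushroom is moved more than 25 mm or tipped (distance of mushroom from where it was at the start of the episode above 0.025 m or angle between mushroom's own z axis and vertical above 0.4 rad).
It fails at once if the oil bottle is moved more than 25 mm or tipped (distance of oil from where it was at the start of the episode above 0.025 m or angle between oil's own z axis and vertical above 0.4 rad).
It fails at once if the steel dish is moved more than 25 mm or tipped (distance of dish from where it was at the start of the episode above 0.025 m or angle between dish's own z axis and vertical above 0.4 rad).
It also fails if it takes over 51 s, if anything falls off the work surface, if the arm or the gripper's body presses on something with over 40 N, if the wrist force passes 120 N, or if a joint passes its speed limit or range.

## Working session

There is one attempt and no reset: what is moved stays moved. The work goes in short steps, Python scripts to look and compute and a tool call to move; the robot and the scene stay as the last step left them, time stands still between calls to the robot, and variables do not carry over. Pictures are saved under pics/ and viewed, at most 10 in all, crops included, and the job is handed in when it is done.

Besides the shell and the picture viewer there is one more tool, called after "Request:" by a JSON object that holds its "fn" and its "kwargs". drive_tool: Moves the arm, as the interface text tells. Its arguments: {"type":"object","properties":{"increments":{"type":"array","items":{"type":"array","items":{"type":"number"}}},"claw":{"type":"number"},"force":{"type":"number"}},"required":["increments"]}

```bash
mkdir -p pics; python3 - <<'E'
from bench import *
import cv2,numpy as np
np.set_printoptions(precision=4,suppress=True)
s=read_state();print(s)
for n in("scene","top"):
    im=camera(n);cv2.imwrite(f"pics/{n}0.png",im)
    c=get_calibration(n);print(n,c)
print(get_calibration("wrist"))
try: print(hold_point_z)
except Exception as e: print(e)
E
```

```text
{'time': 0.0, 'joint_positions': array([ 1.1934,  0.3329, -0.0647,  1.4609,  0.0216,  1.3499, -0.0885]), 'joint_vel': array([ 0.0009,  0.0003,  0.0016, -0.0018, -0.0004,  0.0002, -0.0009]), 'joint_torque': array([  0.0004, -62.3263,   0.0245, -38.9896,  -0.0614,   0.0397,
         0.0001]), 'ee_pos': array([ 0.217 , -0.5857,  0.2218]), 'eef_rot': array([ 0.9843,  0.1765, -0.0001, -0.0007]), 'ft_force': array([ 0.0631, -0.318 , -0.05  ]), 'torque': array([-0.0296,  0.0144, -0.0292]), 'grip_force': 0.0, 'width': 0.08726510243357737}
scene {'K': array([[499.0473,   0.    , 315.1886],
       [  0.    , 499.0473, 196.985 ],
       [  0.    ,   0.    ,   1.    ]]), 'position': array([1.5516, 0.2339, 1.0951]), 'rotation': array([ 0.5659,  0.7186, -0.3172, -0.2504])}
top {'K': array([[501.3015,   0.    , 316.1848],
       [  0.    , 501.3015, 198.6245],
       [  0.    ,   0.    ,   1.    ]]), 'position': array([0.4695, 0.0125, 1.6392]), 'rotation': array([-0.6968,  0.7166, -0.0271,  0.0146])}
{'K': array([[309.7069,   0.    , 317.373 ],
       [  0.    , 309.7069, 200.2342],
       [  0.    ,   0.    ,   1.    ]]), 'position': array([ 0.2873, -0.5607,  0.3838]), 'rotation': array([ 0.813 , -0.5658, -0.0793,  0.112 ])}
0.0187
```

View pics/scene0.png

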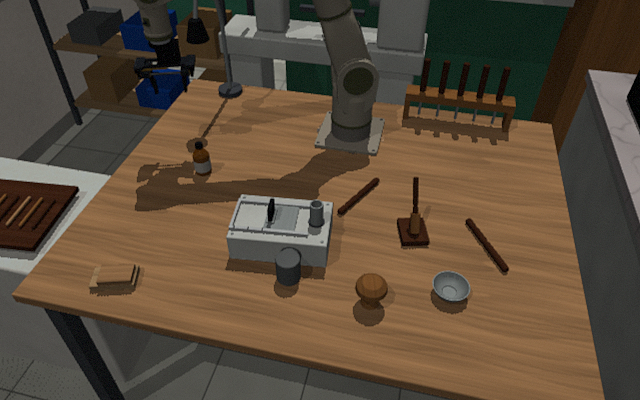

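View pics/top0.png

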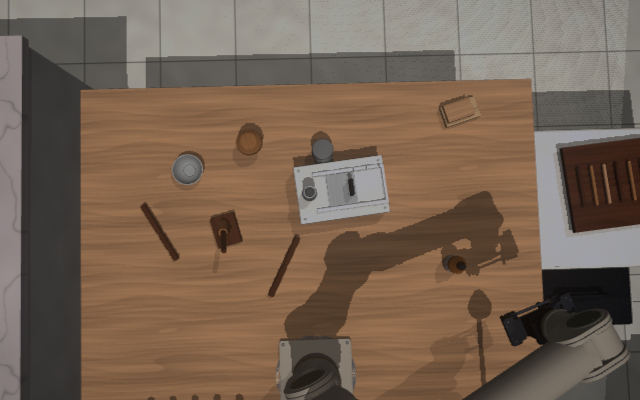

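The scene view shows the spindle in its rest at about (415,205), the box at (280,230) with the handle at (270,210) and the cup at (316,212). The top view shows the rest at (225,232), the box at (340,190), the cup at (309,192) and the handle at (351,184). Two longer rods lie loose on the table and are look-alikes. I'll enlarge the relevant regions.

```bash
python3 - <<'E'
import cv2,numpy as np
a=cv2.imread("pics/top0.png");b=cv2.imread("pics/scene0.png")
t=cv2.resize(a[150:260,200:400],None,fx=4,fy=4,interpolation=cv2.INTER_CUBIC)[:, :]
r=cv2.resize(b[170:270,220:440],None,fx=3.6,fy=3.6,interpolation=cv2.INTER_CUBIC)
f=lambda x:np.clip(x.astype(float)*1.6,0,255).astype('uint8')
cv2.imwrite("pics/t1.png",f(t));cv2.imwrite("pics/s1.png",f(r))
E
```

```text
(no output)
```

View pics/t1.png

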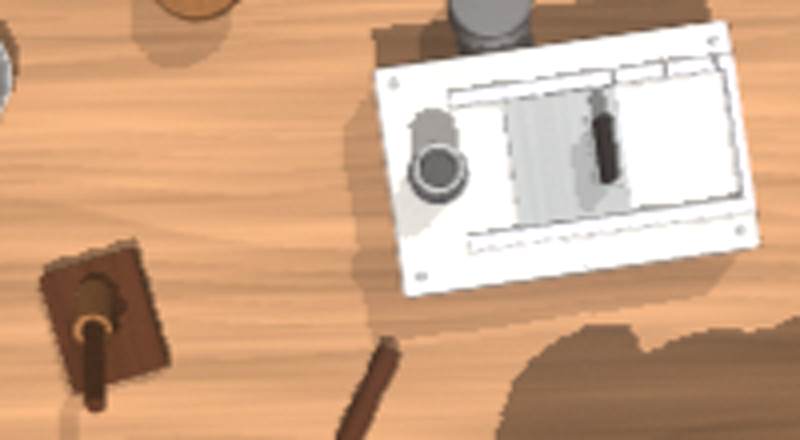

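View pics/s1.png

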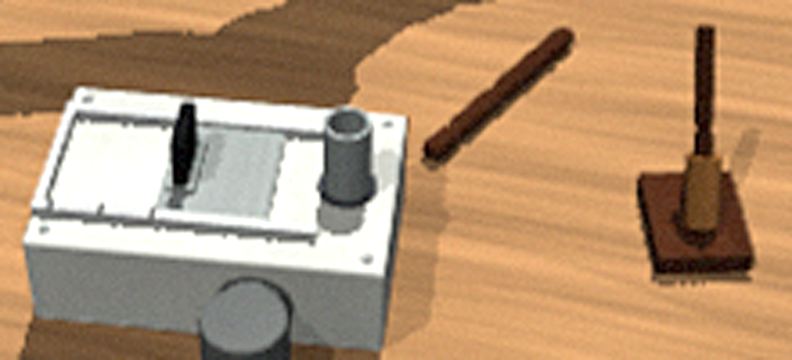

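The top crop shows the cup rim at crop (437,168), deck corners at (376,70), (725,22), (760,245), (405,296), the handle top at (606,148), the spindle head at (96,402) and the rest mouth at (93,328). The scene crop shows the head at (706,31), the mouth at (702,157) and the rim at (349,122).

```bash
cat > h.py <<'E'
from bench import *
import cv2,numpy as np
from scipy.spatial.transform import Rotation as R
np.set_printoptions(precision=4,suppress=True)
def ray(n,p,c=None):
    c=c or get_calibration(n);K=c["K"];u=np.array([(p[0]-K[0,2])/K[0,0],(p[1]-K[1,2])/K[1,1]])
    if n=="wrist":
        r=np.linalg.norm(u);d=np.r_[u/r*np.sin(r),np.cos(r)]
    else: d=np.r_[u,1]
    return c["position"],R.from_quat(c["rotation"]).apply(d/np.linalg.norm(d))
def plane(n,p,z,c=None):
    o,d=ray(n,p,c);return o+d*(z-o[2])/d[2]
def tri(rays):
    A=sum(np.eye(3)-np.outer(d,d) for o,d in rays);b=sum((np.eye(3)-np.outer(d,d))@o for o,d in rays)
    X=np.linalg.solve(A,b);return X,[np.linalg.norm(np.cross(X-o,d)) for o,d in rays]
def go(dp,q):  # target -> tool-axis shift (units) and turn (units) from measured pose
    s=read_state();r0=R.from_quat(s["eef_rot"])
    return r0.inv().apply(np.array(dp)-s["ee_pos"])/.3,(r0.inv()*q).as_rotvec()/(np.pi/4)
E
python3 - <<'E'
from h import *
T=lambda x,y:(200+(x-1.5)/4,150+(y-1.5)/4); S=lambda x,y:(220+(x-1.3)/3.6,170+(y-1.3)/3.6)
H,e=tri([ray("top",T(96,401)),ray("scene",S(706,31))]);print("head",H,e)
M,e2=tri([ray("top",T(93,328)),ray("scene",S(702,156))]);print("mouth",M,e2)
d=H-M;print(np.linalg.norm(d),d/np.linalg.norm(d),np.degrees(np.arccos(d[2]/np.linalg.norm(d))))
print("rim",plane("top",T(437,168),.16),plane("scene",S(349,122),.16))
C=[plane("top",T(*p),.09) for p in[(376,70),(725,22),(760,245),(405,296)]];print(np.array(C),np.mean(C,0))
for a in(0,2):print(np.linalg.norm(C[a+1]-C[a]))
v=C[1]-C[0]+C[2]-C[3];v/=np.linalg.norm(v);print("-y axis",v,np.degrees(np.arctan2(v[1],v[0])))
c=np.mean(C,0);print("grip pred",c+.028*v,"cup pred side")
print("handle top",plane("top",T(606,148),.146))
print("mush",plane("top",(249,140),.08),"oil",plane("top",(458,263),.11),"dish",plane("top",(188,169),.03))
E
```

```text
head [0.4138 0.2593 0.1662] [np.float64(0.00015688895794450458), np.float64(0.00015688895794454595)]
mouth [0.4669 0.2737 0.0803] [np.float64(0.0014314604061136731), np.float64(0.0014314604061136636)]
0.102095252188503 [-0.5209 -0.1415  0.8418] 32.6688887990108
rim [0.5777 0.0061 0.16  ] [0.5784 0.0044 0.16  ]
[[ 0.6604  0.0511  0.09  ]
 [ 0.6908 -0.2218  0.09  ]
 [ 0.5162 -0.2427  0.09  ]
 [ 0.4845  0.0332  0.09  ]] [ 0.588 -0.095  0.09 ]
0.2745416035896807
0.2777279766733603
-y axis [ 0.1124 -0.9937  0.    ] -83.54561759414571
grip pred [ 0.5911 -0.1229  0.09  ] cup pred side
handle top [ 0.5903 -0.1207  0.146 ]
mush [0.7507 0.1887 0.08  ] oil [ 0.351  -0.4423  0.11  ] dish [0.6707 0.3918 0.03  ]
```

Request:
{"fn": "drive_tool", "kwargs": {"increments": [[0.073,-0.044,-0.1,0,0,0],[0.146,-0.088,-0.2,0,0,0],[0.22,-0.132,-0.3,0,0,0],[0.293,-0.176,-0.4,0,0,0],[0.366,-0.22,-0.5,0,0,0]], "claw": 0}}

```text
time: 0.52
ee_pos: [0.2976, -0.4847, 0.3737]
eef_rot: [0.984, 0.176, -0.0, -0.0]
ft_force: [0.3, 0.1, -0.2]
width: 0.0873
grip_force: 0.0
```

Request:
{"fn": "drive_tool", "kwargs": {"increments": [[0.083,-0.101,-0.02,0,0,0],[0.165,-0.203,-0.04,0,0,0],[0.248,-0.304,-0.06,0,0,0],[0.33,-0.406,-0.08,0,0,0],[0.413,-0.507,-0.1,0,0,0]]}}

```text
time: 0.93
ee_pos: [0.3606, -0.2984, 0.4026]
eef_rot: [0.984, 0.176, -0.0, 0.0]
ft_force: [0.6, -0.4, 0.5]
width: 0.0869
grip_force: 0.0
```

Request:
{"fn": "drive_tool", "kwargs": {"increments": [[0.057,-0.114,0,0,0,0],[0.113,-0.228,0,0,0,0],[0.17,-0.342,0,0,0,0],[0.226,-0.456,0,0,0,0],[0.283,-0.57,0,0,0,0]]}}

```text
time: 1.35
ee_pos: [0.3803, -0.1086, 0.4023]
eef_rot: [0.984, 0.176, -0.0, 0.0]
ft_force: [1.2, 0.2, 0.3]
width: 0.0871
grip_force: 0.0
```

Request:
{"fn": "drive_tool", "kwargs": {"increments": [[0.044,-0.119,0.013,0,0,0],[0.088,-0.238,0.027,0,0,0],[0.132,-0.356,0.04,0,0,0],[0.176,-0.475,0.054,0,0,0],[0.22,-0.594,0.067,0,0,0]]}}

```text
time: 1.77
ee_pos: [0.3801, 0.0814, 0.382]
eef_rot: [0.984, 0.176, -0.0, 0.0]
ft_force: [1.0, 0.0, -0.5]
width: 0.0871
grip_force: 0.0
```

```bash
python3 - <<'E'
from h import *
s=read_state();print(s["time"],s["ee_pos"],s["joint_positions"])
H=np.array([.4138,.2593,.1662]);u=np.array([-.5209,-.1415,.8418]);u/=np.linalg.norm(u)
z=-u;y=np.cross(z,[0,0,1.]);y/=np.linalg.norm(y);print(y)
if y[1]>0:y=-y
q=R.from_matrix(np.c_[np.cross(y,z),y,z])
print(*go(H+.06*u,q))
E
```

```text
1.7667 [0.3801 0.0814 0.382 ] [ 0.641  -0.2668 -0.7505  1.6876 -0.1807  1.6501 -1.3221]
[ 0.2621 -0.965   0.    ]
[ 0.204  -0.5271  0.5507] [-0.0317  0.7257  0.111 ]
```

Request:
{"fn": "drive_tool", "kwargs": {"increments": [[0.02,-0.106,0.04,-0.003,0.072,0.011],[0.04,-0.212,0.08,-0.006,0.144,0.022],[0.06,-0.318,0.12,-0.01,0.216,0.033],[0.08,-0.424,0.16,-0.013,0.288,0.044],[0.1,-0.53,0.2,-0.016,0.36,0.055]]}}

```text
time: 2.18
ee_pos: [0.3533, 0.239, 0.3225]
eef_rot: [0.978, 0.153, 0.141, -0.018]
ft_force: [1.1, 0.6, -0.1]
width: 0.0871
grip_force: 0.0
```

```bash
cat >> h.py <<'E'
H0=np.array([.4138,.2593,.1662]);u0=np.array([-.5209,-.1415,.8418]);u0/=np.linalg.norm(u0)
def quat(u,y):
    z=-u/np.linalg.norm(u);y=np.array(y,float);y-=z*(y@z);y/=np.linalg.norm(y)
    return R.from_matrix(np.c_[np.cross(y,z),y,z])
Y0=[.2621,-.965,0]
E
python3 - <<'E'
from h import *
s=read_state();print(s["time"],s["ee_pos"],s["joint_positions"])
print(*go(H0+.06*u0,quat(u0,Y0)))
E
```

```text
2.1833 [0.3533 0.239  0.3225] [ 0.3575 -0.4927 -0.7944  1.9333 -0.3178  1.2839 -1.6379]
[ 0.0012 -0.0105  0.3677] [-0.0141  0.3622  0.0544]
```

Request:
{"fn": "drive_tool", "kwargs": {"increments": [[0.0,-0.002,0.074,-0.003,0.072,0.011],[0.0,-0.004,0.148,-0.006,0.144,0.022],[0.001,-0.006,0.22,-0.008,0.217,0.033],[0.001,-0.008,0.294,-0.011,0.29,0.044],[0.001,-0.01,0.368,-0.014,0.362,0.054]]}}

```text
time: 2.6
ee_pos: [0.3822, 0.2501, 0.2158]
eef_rot: [0.951, 0.129, 0.278, -0.038]
ft_force: [0.2, 0.2, -0.8]
width: 0.0873
grip_force: 0.0
```

```bash
python3 - <<'E'
from h import *
s=read_state();print(s["time"],s["ee_pos"],s["joint_positions"])
print(*go(H0+.06*u0,quat(u0,Y0)))
c=get_calibration("wrist");im=camera("wrist");np.save("c1.npy",c,allow_pickle=True)
cv2.imwrite("pics/w1.png",np.clip(im*1.5,0,255).astype('uint8'))
# predicted pixels
K=c["K"]
for X in(H0,H0-.102*u0):
    p=R.from_quat(c["rotation"]).inv().apply(X-c["position"]);th=np.arccos(p[2]/np.linalg.norm(p));n=p[:2]/np.linalg.norm(p[:2])
    print(K[:2,2]+K[0,0]*th*n)
E
```

```text
2.6 [0.3822 0.2501 0.2158] [-0.0334 -0.4917 -0.6822  2.2876 -0.0884  0.7262 -1.9877]
[ 0.0032 -0.0018 -0.0017] [-0.0042  0.0023  0.003 ]
[316.2087 214.2333]
[316.9315 184.0155]
```

View pics/w1.png

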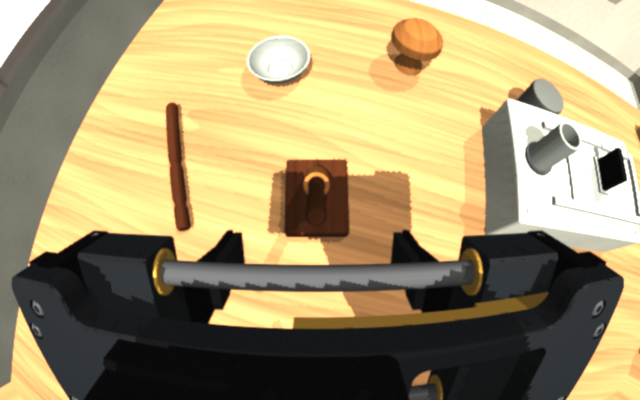

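The wrist view shows the head at about (316,216) and the mouth at (316,180), matching the prediction. The fingertips straddle them at (240,235) and (395,235). I'll advance along the axis and grip.

Request:
{"fn": "drive_tool", "kwargs": {"increments": [[0.002,-0.001,0.08,0,0,0],[0.003,-0.002,0.16,0,0,0],[0.003,-0.002,0.24,0,0,0],[0.003,-0.002,0.32,0,0,0],[0.003,-0.002,0.378,0,0,0]]}}

```text
time: 3.07
ee_pos: [0.4424, 0.2667, 0.121]
eef_rot: [0.952, 0.128, 0.276, -0.038]
ft_force: [-0.3, -0.3, -0.7]
width: 0.087
grip_force: 0.0
```

Request:
{"fn": "drive_tool", "kwargs": {"increments": [[0,0,0,0,0,0],[0,0,0,0,0,0],[0,0,0,0,0,0],[0,0,0,0,0,0],[0,0,0,0,0,0]], "claw": 1, "force": 15}}

```text
time: 3.48
ee_pos: [0.4419, 0.2668, 0.1227]
eef_rot: [0.951, 0.128, 0.277, -0.037]
ft_force: [-0.8, -1.1, -0.4]
width: 0.0615
grip_force: 0.0
```

Request:
{"fn": "drive_tool", "kwargs": {"increments": [[0,0,0,0,0,0],[0,0,0,0,0,0],[0,0,0,0,0,0],[0,0,0,0,0,0],[0,0,0,0,0,0]]}}

```text
time: 3.9
ee_pos: [0.4417, 0.2666, 0.1216]
eef_rot: [0.952, 0.128, 0.277, -0.038]
ft_force: [0.9, 0.3, -0.3]
width: 0.0282
grip_force: 0.0
```

Request:
{"fn": "drive_tool", "kwargs": {"increments": [[0,0,0,0,0,0],[0,0,0,0,0,0],[0,0,0,0,0,0],[0,0,0,0,0,0],[0,0,0,0,0,0]]}}

```text
time: 4.32
ee_pos: [0.4417, 0.2671, 0.1216]
eef_rot: [0.952, 0.128, 0.277, -0.038]
ft_force: [0.1, 3.0, -1.4]
width: 0.0156
grip_force: 15.0
```

Request:
{"fn": "drive_tool", "kwargs": {"increments": [[0,0,-0.02,0,0,0],[0,0,-0.05,0,0,0],[0,0,-0.1,0,0,0],[0,0,-0.16,0,0,0],[0,0,-0.22,0,0,0]]}}

```text
time: 4.73
ee_pos: [0.407, 0.257, 0.1777]
eef_rot: [0.952, 0.128, 0.276, -0.038]
ft_force: [0.1, -0.7, -0.7]
width: 0.0157
grip_force: 15.0
```

```bash
python3 - <<'E'
from h import *
s=read_state();print(s["time"],s["ee_pos"],s["joint_positions"],s["width"],s["grip_force"],s["ft_force"])
E
```

```text
4.7333 [0.407  0.257  0.1777] [ 0.0683 -0.3766 -0.7882  2.2949 -0.0219  0.6064 -2.042 ] 0.015689294566030687 14.985912695992738 [ 0.0632 -0.7177 -0.6757]
```

Request:
{"fn": "drive_tool", "kwargs": {"increments": [[0,0,-0.06,0,0,0],[0,0,-0.11,0,0,0],[0.079,0.041,-0.19,0,0,0],[0.158,0.082,-0.27,0,0,0],[0.237,0.123,-0.35,0,0,0]]}}

```text
time: 5.15
ee_pos: [0.4208, 0.2214, 0.3052]
eef_rot: [0.952, 0.128, 0.276, -0.037]
ft_force: [0.9, 0.7, -0.4]
width: 0.0153
grip_force: 15.0
```

```bash
python3 - <<'E'
from h import *
s=read_state();print(s["time"],s["ee_pos"],s["joint_positions"],s["width"])
print(*go([.56,.06,.34],quat(np.array([0,0,1.]),Y0)))
E
```

```text
5.15 [0.4208 0.2214 0.3052] [-0.0646 -0.4729 -0.4952  2.1203 -0.0717  0.8982 -1.848 ] 0.015265783923349277
[0.3198 0.6417 0.0653] [-0.001  -0.7196  0.0032]
```

Request:
{"fn": "drive_tool", "kwargs": {"increments": [[0.02,0.04,0.004,0,-0.05,0],[0.06,0.12,0.012,0,-0.14,0],[0.1,0.21,0.02,0,-0.24,0],[0.15,0.3,0.03,0,-0.34,0],[0.19,0.38,0.039,0,-0.43,0]]}}

```text
time: 5.57
ee_pos: [0.5048, 0.1246, 0.3249]
eef_rot: [0.985, 0.132, 0.111, -0.015]
ft_force: [0.5, 1.5, -0.5]
width: 0.0158
grip_force: 15.0
```

```bash
python3 - <<'E'
from h import *
s=read_state();print(s["time"],s["ee_pos"],s["joint_positions"],s["width"])
print(*go([.56,.03,.34],quat(np.array([0,0,1.]),Y0)))
E
```

```text
5.5667 [0.5048 0.1246 0.3249] [ 0.006  -0.0969 -0.3177  1.7395 -0.021   1.2702 -1.6145] 0.015810059236410826
[ 0.1035  0.3526 -0.0282] [-0.0007 -0.2856  0.0011]
```

Request:
{"fn": "drive_tool", "kwargs": {"increments": [[0.03,0.09,-0.007,0,-0.08,0],[0.05,0.18,-0.014,0,-0.16,0],[0.08,0.27,-0.021,0,-0.23,0],[0.095,0.33,-0.026,0,-0.27,0],[0.103,0.353,-0.028,0,-0.286,0]]}}

```text
time: 5.98
ee_pos: [0.5601, 0.0286, 0.3384]
eef_rot: [0.991, 0.131, -0.0, -0.0]
ft_force: [0.7, -1.0, -0.8]
width: 0.0155
grip_force: 15.0
```

Request:
{"fn": "drive_tool", "kwargs": {"increments": [[0,0,0,0,0,0],[0,0,0,0,0,0],[0,0,0,0,0,0],[0,0,0,0,0,0],[0,0,0,0,0,0]]}}

```text
time: 6.4
ee_pos: [0.5582, 0.0332, 0.3402]
eef_rot: [0.991, 0.134, 0.002, -0.001]
ft_force: [-0.1, 0.2, -1.1]
width: 0.0156
grip_force: 15.0
```

```bash
python3 - <<'E'
from h import *
s=read_state();print(s["time"],s["ee_pos"],s["joint_positions"],s["width"],s["grip_force"])
a=camera("scene");b=camera("top")
cv2.imwrite("pics/scene2.png",a);cv2.imwrite("pics/top2.png",b)
A=cv2.resize(a[60:260,240:400],None,fx=3,fy=3,interpolation=cv2.INTER_CUBIC)
B=cv2.resize(b[140:240,270:350],None,fx=4,fy=4,interpolation=cv2.INTER_CUBIC)
B=cv2.copyMakeBorder(B,0,200,0,0,cv2.BORDER_CONSTANT)
cv2.imwrite("pics/v2.png",np.clip(np.hstack([A,B]).astype(float)*1.6,0,255).astype('uint8'))
print(s["eef_rot"])
E
```

```text
6.4 [0.5582 0.0332 0.3402] [ 0.0622  0.1595 -0.2332  1.4323  0.0357  1.5496 -1.4705] 0.015568357999431034 14.986665907781571
[ 0.991   0.1341  0.0022 -0.0006]
```

View pics/v2.png

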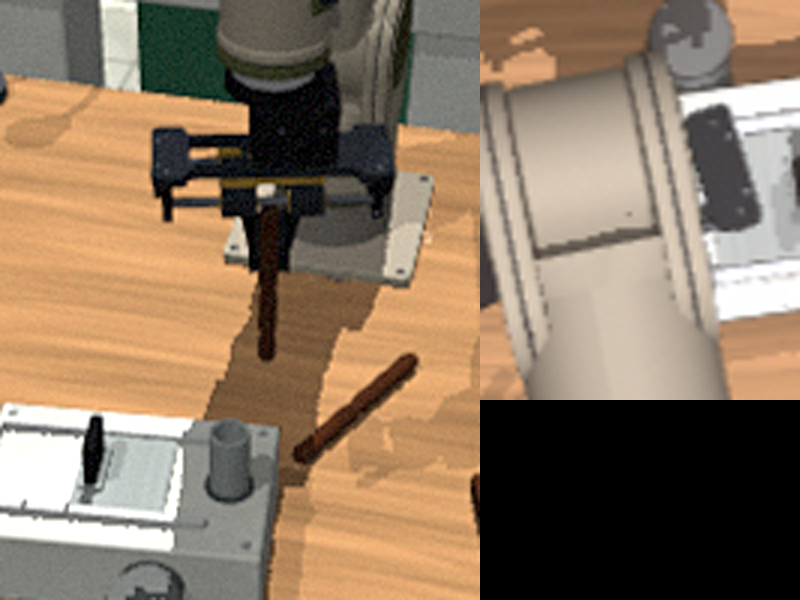

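The left crop shows the rod hanging near-vertical, with its foot at crop (266,354), and the cup rim at (231,430). I'll check the foot with the wrist camera too.

```bash
python3 - <<'E'
from h import *
s=read_state();c=get_calibration("wrist");im=camera("wrist");print(s["ee_pos"])
cv2.imwrite("pics/w2.png",im)
cr=im[60:260,240:400];cv2.imwrite("pics/w2c.png",np.clip(cv2.resize(cr,None,fx=3,fy=3,interpolation=cv2.INTER_CUBIC)*1.5,0,255).astype('uint8'))
np.save("c2.npy",np.r_[c["position"],c["rotation"]])
r=R.from_quat(s["eef_rot"]);F=s["ee_pos"]+r.apply([0,0,.106]);print("pred foot",F)
def proj(n,c,X):
    p=R.from_quat(c["rotation"]).inv().apply(X-c["position"])
    if n!="wrist":return c["K"][:2,2]+c["K"][0,0]*p[:2]/p[2]
    th=np.arccos(p[2]/np.linalg.norm(p));return c["K"][:2,2]+c["K"][0,0]*th*p[:2]/np.linalg.norm(p[:2])
print("wrist px*3",(proj("wrist",c,F)-[240,60])*3,"rim",(proj("wrist",c,np.array([.578,.0055,.16]))-[240,60])*3)
cs=get_calibration("scene");print("scene px*3",(proj("scene",cs,F)-[240,60])*3)
E
```

```text
[0.5584 0.0328 0.34  ]
pred foot [0.5588 0.0329 0.234 ]
wrist px*3 [230.5333 417.3759] rim [315.2698 336.3594]
scene px*3 [266.3814 360.1914]
```

View pics/w2c.png

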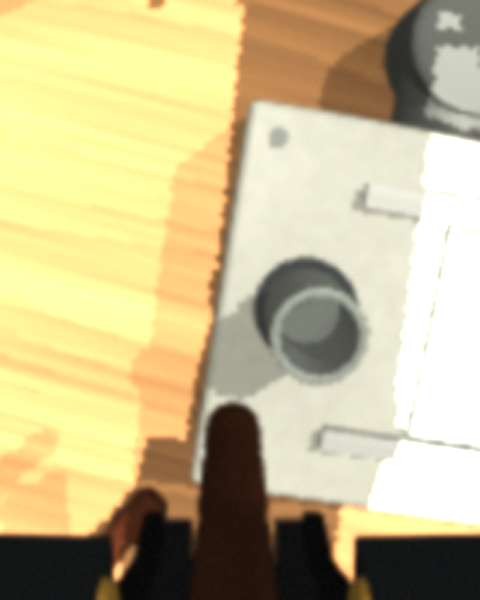

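Observed: foot centre is about (231,428) in the wrist crop, roughly 3–4 mm toward -x of the prediction. The cup rim centre is at (319,335), so the cup's y is about 0.0045. I'll correct for both.

```bash
python3 - <<'E'
from h import *
print(*go([.5805,.0045,.34],quat(np.array([0,0,1.]),Y0)))
E
```

```text
[ 0.0457  0.1099 -0.    ] [-0.0007 -0.0051  0.0038]
```

Request:
{"fn": "drive_tool", "kwargs": {"increments": [[0.015,0.036,0,0,0,0],[0.03,0.073,0,0,0,0],[0.046,0.11,0,0,-0.003,0.002],[0.046,0.11,0,0,-0.005,0.004],[0.046,0.11,0,0,-0.005,0.004]]}}

```text
time: 6.97
ee_pos: [0.5813, 0.0029, 0.339]
eef_rot: [0.991, 0.131, -0.001, -0.0]
ft_force: [-1.1, 0.4, -0.2]
width: 0.0155
grip_force: 15.0
```

```bash
python3 - <<'E'
from h import *
print(*go([.5805,.0045,.26],quat(np.array([0,0,1.]),Y0)))
E
```

```text
[-0.0008 -0.0057  0.2634] [-0.0014  0.0021 -0.0039]
```

Request:
{"fn": "drive_tool", "kwargs": {"increments": [[0,-0.003,0.06,0,0,0],[0,-0.003,0.12,0,0,0],[0,-0.003,0.17,0,0,0],[0,-0.003,0.2,0,0,0],[0,-0.003,0.22,0,0,0]]}}

```text
time: 7.38
ee_pos: [0.5801, 0.0053, 0.2726]
eef_rot: [0.991, 0.132, -0.001, -0.001]
ft_force: [-0.1, -0.0, 0.7]
width: 0.0158
grip_force: 15.0
```

```bash
python3 - <<'E'
from h import *
s=read_state();print(s["ee_pos"],s["ft_force"]);c=get_calibration("wrist");im=camera("wrist")
cv2.imwrite("pics/w3c.png",np.clip(cv2.resize(im[100:260,240:400],None,fx=3,fy=3,interpolation=cv2.INTER_CUBIC)*1.5,0,255).astype('uint8'))
E
```

```text
[0.5801 0.0053 0.2726] [-0.1426 -0.0456  0.7422]
```

View pics/w3c.png

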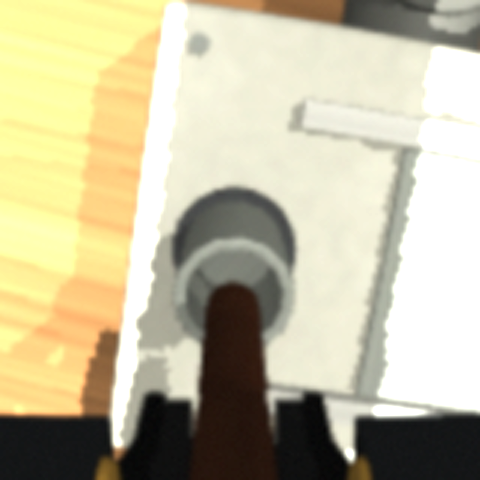

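The foot centre is at about (232,311) and the rim centre at (235,295), so the foot is over the opening. I'll nudge +2 mm in x and lower it.

Request:
{"fn": "drive_tool", "kwargs": {"increments": [[0.007,0.003,0.05,0,0,0],[0.007,0.003,0.1,0,0,0],[0.007,0.003,0.14,0,0,0],[0.007,0.003,0.17,0,0,0],[0.007,0.003,0.18,0,0,0]]}}

```text
time: 7.85
ee_pos: [0.5823, 0.0047, 0.2185]
eef_rot: [0.991, 0.132, -0.001, -0.0]
ft_force: [0.2, 0.2, -0.3]
width: 0.0153
grip_force: 15.0
```

Request:
{"fn": "drive_tool", "kwargs": {"increments": [[0,0,0.01,0,0,0],[0,0,0.02,0,0,0],[0,0,0.03,0,0,0],[0,0,0.04,0,0,0],[0,0,0.04,0,0,0]]}}

```text
time: 8.27
ee_pos: [0.5827, 0.0047, 0.2073]
eef_rot: [0.991, 0.132, -0.001, -0.0]
ft_force: [-0.3, 0.1, -0.1]
width: 0.0153
grip_force: 15.0
```

Small further step with contact check, then release.

Request:
{"fn": "drive_tool", "kwargs": {"increments": [[0,0,0.006,0,0,0],[0,0,0.012,0,0,0],[0,0,0.016,0,0,0],[0,0,0.016,0,0,0],[0,0,0.016,0,0,0]]}}

```text
time: 8.68
ee_pos: [0.5828, 0.0047, 0.2028]
eef_rot: [0.991, 0.132, -0.0, -0.0]
ft_force: [-0.5, 0.4, -0.4]
width: 0.0153
grip_force: 15.0
```

Request:
{"fn": "drive_tool", "kwargs": {"increments": [[0,0,0,0,0,0],[0,0,0,0,0,0],[0,0,0,0,0,0],[0,0,0,0,0,0],[0,0,0,0,0,0]], "claw": 0}}

```text
time: 9.1
ee_pos: [0.5828, 0.0047, 0.2029]
eef_rot: [0.991, 0.132, -0.0, -0.0]
ft_force: [-1.1, 0.5, -0.8]
width: 0.0412
grip_force: 0.0
```

Request:
{"fn": "drive_tool", "kwargs": {"increments": [[0,0,0,0,0,0],[0,0,0,0,0,0],[0,0,0,0,0,0],[0,0,0,0,0,0],[0,0,0,0,0,0]]}}

```text
time: 9.52
ee_pos: [0.5828, 0.0047, 0.2028]
eef_rot: [0.991, 0.132, -0.0, -0.0]
ft_force: [0.5, -0.2, -0.1]
width: 0.0743
grip_force: 0.0
```

Request:
{"fn": "drive_tool", "kwargs": {"increments": [[0,0,-0.05,0,0,0],[0,0,-0.15,0,0,0],[0,0,-0.25,0,0,0],[0,0,-0.35,0,0,0],[0,0,-0.45,0,0,0]]}}

```text
time: 9.93
ee_pos: [0.5826, 0.0046, 0.3394]
eef_rot: [0.991, 0.132, -0.0, -0.0]
ft_force: [0.8, 0.0, 0.1]
width: 0.0869
grip_force: 0.0
```

```bash
python3 - <<'E'
from h import *
s=read_state();print(s["ee_pos"],s["joint_positions"],s["width"])
a=camera("scene")
A=cv2.resize(a[120:280,220:360],None,fx=3,fy=3,interpolation=cv2.INTER_CUBIC)
w=camera("wrist");W=cv2.resize(w[60:220,240:380],None,fx=2.5,fy=3)
cv2.imwrite("pics/v4.png",np.clip(np.hstack([A,W]).astype(float)*1.5,0,255).astype('uint8'))
g=np.array([.5907,-.1218]);b=np.array([.1124,-.9937,0])
print(*go([.5907,-.1218,.20],quat(np.array([0,0,1.]),b)))
E
```

```text
[0.5826 0.0046 0.3394] [ 0.0867  0.2151 -0.2097  1.3688  0.0438  1.5629 -1.4251] 0.0868819992757931
[-0.0938  0.4125  0.4774] [ 0.0005 -0.0095  0.1932]
```

View pics/v4.png

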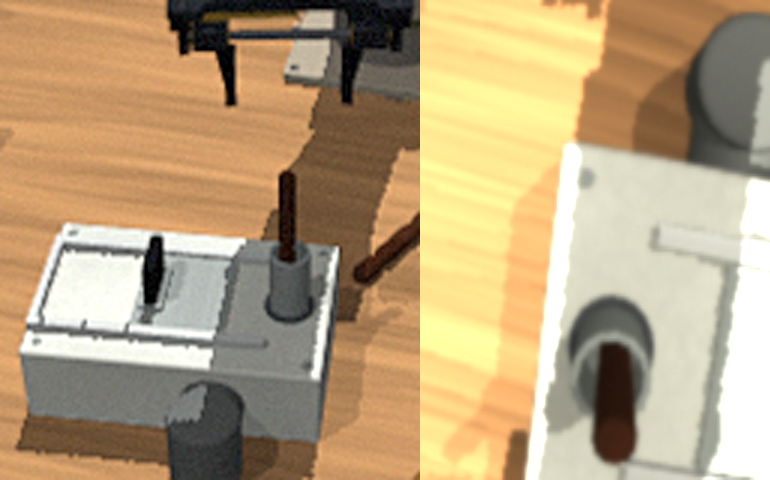

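The spindle is standing in the cup, with its top at (287,172) in the left crop, and the gate is still shut. Next I'll move over the handle.

Request:
{"fn": "drive_tool", "kwargs": {"increments": [[-0.02,0.09,0,0,0,0.04],[-0.04,0.18,0,0,0,0.08],[-0.06,0.27,0,0,0,0.12],[-0.08,0.35,0,0,0,0.16],[-0.094,0.412,0,0,0,0.193]]}}

```text
time: 10.45
ee_pos: [0.5876, -0.1246, 0.3372]
eef_rot: [0.999, 0.055, -0.001, -0.0]
ft_force: [-0.0, -0.1, -1.1]
width: 0.087
grip_force: 0.0
```

Request:
{"fn": "drive_tool", "kwargs": {"increments": [[0,0,0.06,0,0,0],[0,0,0.12,0,0,0],[0,0,0.18,0,0,0],[0,0,0.24,0,0,0],[0,0,0.26,0,0,0]]}}

```text
time: 10.87
ee_pos: [0.5868, -0.1217, 0.2565]
eef_rot: [0.998, 0.056, -0.002, -0.001]
ft_force: [-0.1, 0.2, -1.5]
width: 0.0871
grip_force: 0.0
```

```bash
python3 - <<'E'
from h import *
b=np.array([.1124,-.9937,0])
print(*go([.5907,-.1218,.108],quat(np.array([0,0,1.]),b)))
s=read_state();c=get_calibration("wrist");w=camera("wrist");print(s["ee_pos"])
from math import *
def proj(X):
    p=R.from_quat(c["rotation"]).inv().apply(X-c["position"]);th=np.arccos(p[2]/np.linalg.norm(p));return c["K"][:2,2]+c["K"][0,0]*th*p[:2]/np.linalg.norm(p[:2])
P=proj(np.array([.5907,-.1218,.146]));print(P,(P-[220,100])*3)
cv2.imwrite("pics/w5.png",w)
cv2.imwrite("pics/w5c.png",np.clip(cv2.resize(w[100:280,220:420],None,fx=3,fy=3,interpolation=cv2.INTER_CUBIC)*1.5,0,255).astype('uint8'))
E
```

```text
[0.015  0.0029 0.4951] [-0.0025  0.0058  0.0005]
[ 0.5868 -0.1217  0.2565]
[317.8041 193.2644] [293.4123 279.7933]
```

View pics/w5c.png

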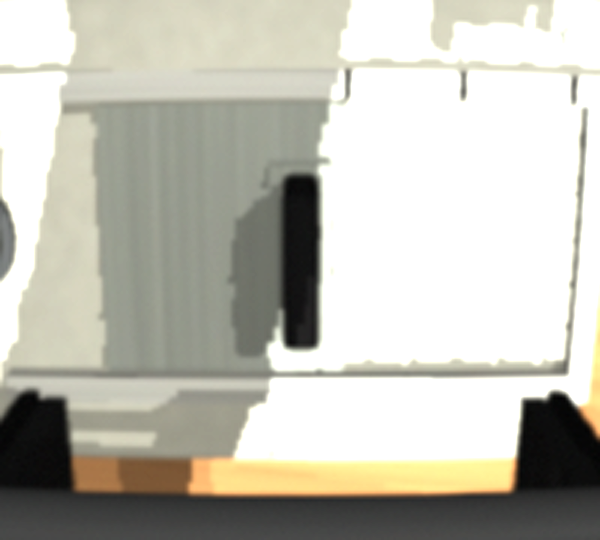

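The handle is centred at crop (301,262), which puts it about 2 mm further toward -y and 4 mm further toward +x than predicted. I'll descend with that correction and grip.

Request:
{"fn": "drive_tool", "kwargs": {"increments": [[0.02,0.009,0.09,0,0,0],[0.02,0.009,0.18,0,0,0],[0.02,0.009,0.27,0,0,0],[0.02,0.009,0.35,0,0,0],[0.02,0.009,0.4,0,0,0]]}}

```text
time: 11.33
ee_pos: [0.5936, -0.1237, 0.138]
eef_rot: [0.998, 0.056, -0.001, -0.001]
ft_force: [-0.6, 1.1, -0.8]
width: 0.0871
grip_force: 0.0
```

```bash
python3 - <<'E'
from h import *
b=np.array([.1124,-.9937,0]);print(read_state()["ft_force"])
print(*go([.593,-.1238,.109],quat(np.array([0,0,1.]),b)))
E
```

```text
[-0.5713  1.1177 -0.762 ]
[-0.0017  0.0003  0.0966] [-0.0016  0.003   0.0005]
```

Request:
{"fn": "drive_tool", "kwargs": {"increments": [[-0.001,0,0.04,0,0,0],[-0.002,0,0.07,0,0,0],[-0.002,0,0.095,0,0,0],[-0.002,0,0.096,0,0,0],[-0.002,0,0.096,0,0,0]], "claw": 1, "force": 40}}

```text
time: 11.75
ee_pos: [0.5938, -0.124, 0.1115]
eef_rot: [0.998, 0.056, -0.0, -0.0]
ft_force: [0.6, -0.3, 0.5]
width: 0.0616
grip_force: 0.0
```

Request:
{"fn": "drive_tool", "kwargs": {"increments": [[0,0,0,0,0,0],[0,0,0,0,0,0],[0,0,0,0,0,0],[0,0,0,0,0,0],[0,0,0,0,0,0]]}}

```text
time: 12.17
ee_pos: [0.5936, -0.124, 0.1113]
eef_rot: [0.998, 0.056, -0.0, -0.0]
ft_force: [0.5, 0.8, 0.2]
width: 0.0281
grip_force: 0.0
```

Request:
{"fn": "drive_tool", "kwargs": {"increments": [[0,0,0,0,0,0],[0,0,0,0,0,0],[0,0,0,0,0,0],[0,0,0,0,0,0],[0,0,0,0,0,0]]}}

```text
time: 12.58
ee_pos: [0.5934, -0.1233, 0.111]
eef_rot: [0.998, 0.057, -0.0, -0.001]
ft_force: [-1.3, 4.2, 0.8]
width: 0.0115
grip_force: 40.0
```

Request:
{"fn": "drive_tool", "kwargs": {"increments": [[0,0,0,0,0,0],[0,0,0,0,0,0],[0,0,0,0,0,0],[0,0,0,0,0,0],[0,0,0,0,0,0]]}}

```text
time: 13.0
ee_pos: [0.5935, -0.1239, 0.111]
eef_rot: [0.998, 0.056, -0.0, -0.0]
ft_force: [-1.4, 3.4, 1.7]
width: 0.0116
grip_force: 40.0
```

Request:
{"fn": "drive_tool", "kwargs": {"increments": [[0,0.012,0,0,0,0],[0,0.027,0,0,0,0],[0,0.044,0,0,0,0],[0,0.061,0,0,0,0],[0,0.078,0,0,0,0]]}}

```text
time: 13.42
ee_pos: [0.596, -0.1466, 0.111]
eef_rot: [0.998, 0.057, -0.001, -0.001]
ft_force: [-2.5, 6.9, 3.8]
width: 0.0119
grip_force: 40.0
```

Request:
{"fn": "drive_tool", "kwargs": {"increments": [[0,0.016,0,0,0,0],[0,0.03,0,0,0,0],[0,0.042,0,0,0,0],[0,0.05,0,0,0,0],[0,0.054,0,0,0,0]]}}

```text
time: 13.83
ee_pos: [0.5978, -0.162, 0.1109]
eef_rot: [0.998, 0.057, -0.001, -0.001]
ft_force: [-3.4, 9.3, 5.6]
width: 0.0119
grip_force: 40.0
```

Request:
{"fn": "drive_tool", "kwargs": {"increments": [[0,0,0,0,0,0],[0,0,0,0,0,0],[0,0,0,0,0,0],[0,0,0,0,0,0],[0,0,0,0,0,0]]}}

```text
time: 14.25
ee_pos: [0.5977, -0.1618, 0.1109]
eef_rot: [0.998, 0.057, -0.001, -0.001]
ft_force: [-4.0, 8.0, 3.8]
width: 0.0114
grip_force: 40.0
```

Request:
{"fn": "drive_tool", "kwargs": {"increments": [[0,0,0,0,0,0],[0,0,0,0,0,0],[0,0,0,0,0,0],[0,0,0,0,0,0],[0,0,0,0,0,0]]}}

```text
time: 14.67
ee_pos: [0.5977, -0.1618, 0.1109]
eef_rot: [0.998, 0.057, -0.001, -0.001]
ft_force: [-3.4, 8.7, 4.1]
width: 0.0117
grip_force: 40.0
```

Request:
{"fn": "drive_tool", "kwargs": {"increments": [[0,0,0,0,0,0],[0,0,0,0,0,0],[0,0,0,0,0,0],[0,0,0,0,0,0],[0,0,0,0,0,0]]}}

```text
time: 15.08
ee_pos: [0.5977, -0.1618, 0.1109]
eef_rot: [0.998, 0.057, -0.001, -0.001]
ft_force: [-3.1, 7.9, 4.4]
width: 0.0117
grip_force: 40.0
```

```bash
python3 - <<'E'
from h import *
s=read_state();print(s["time"],s["ee_pos"],s["ft_force"],s["width"],s["grip_force"])
d=s["ee_pos"]-[.5935,-.1239,.111];print("travel",np.array([.1124,-.9937,0])@d)
n="top";a=camera("scene");w=camera("wrist");cv2.imwrite("pics/s6.png",a);cv2.imwrite("pics/w6.png",w)
# spindle: dark-red pixels in scene around cup
g=a[165:215,295:335].astype(int);m=(g[...,2]>g[...,0]+12)&(g[...,2]<90)
y,x=np.nonzero(m)
for r in range(0,50,4):
    k=x[y==r]; print(r+165,(k.min()+295,k.max()+295) if len(k) else None,end="; ")
E
```

```text
15.0833 [ 0.5977 -0.1618  0.1109] [-3.0558  7.8582  4.393 ] 0.011710159497126093 40.001927255652845
travel 0.038122553914793016
165 (np.int64(322), np.int64(334)); 169 (np.int64(318), np.int64(334)); 173 (np.int64(315), np.int64(334)); 177 (np.int64(311), np.int64(334)); 181 (np.int64(309), np.int64(334)); 185 (np.int64(308), np.int64(334)); 189 (np.int64(306), np.int64(334)); 193 (np.int64(303), np.int64(334)); 197 (np.int64(301), np.int64(334)); 201 (np.int64(314), np.int64(333)); 205 (np.int64(313), np.int64(333)); 209 None; 213 (np.int64(332), np.int64(332));
```

```bash
python3 - <<'E'
from h import *
a=cv2.imread("pics/s6.png")
A=np.clip(cv2.resize(a[120:280,220:360],None,fx=3,fy=3,interpolation=cv2.INTER_CUBIC).astype(float)*1.5,0,255)
B=cv2.imread("pics/v4.png")[:,:420].astype(float)
for n,I in(("before",B),("now",A)):
    o=[]
    for r in range(160,260,12):
        k=np.nonzero(I[r,265:312,2]<95)[0]+265;o.append((r,round(k.mean(),1),len(k)) if len(k) else (r,))
    print(n,o)
E
```

```text
before [(160,), (172, np.float64(287.5), 10), (184, np.float64(287.5), 18), (196, np.float64(287.5), 18), (208, np.float64(287.5), 18), (220, np.float64(285.6), 19), (232, np.float64(287.0), 19), (244, np.float64(290.5), 26), (256, np.float64(290.0), 39)]
now [(160,), (172, np.float64(288.0), 1), (184, np.float64(288.0), 19), (196, np.float64(291.8), 25), (208, np.float64(294.5), 34), (220, np.float64(294.5), 34), (232, np.float64(293.0), 37), (244, np.float64(288.0), 19), (256, np.float64(289.0), 27)]
```

The spindle has not moved (shadow only widens the mask), and the gate is held still at about 38–40 mm with roughly 9 N.

```bash
python3 -c "
from bench import *
print(close_job())"
```

```text
the job is handed in; nothing more can be done
None
```

The spindle stands released in the cup, the gripper is holding the gate at about half travel (roughly 38–40 mm, about 9 N), and the job is handed in; the interface returned no verdict.

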